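# Seat an instrument handle in its charger cup and rock-test it

### The job

Take the instrument handle out of the rack and set its tapered tail into the rocking cup of the charger that matches it (the one with the wider cup), pressing gently until the contact pin is pushed down and the taper is fully home. Still holding it, check that it rocks free: tip it about six degrees away from the robot, then about six degrees back past upright towards the robot. Leave it standing upright and seated in the cup, with nothing else disturbed.

Things in the scene. Friction and masses are not known exactly. Their poses are not given: they have to be found in the camera images.
- handle: Instrument handle, 113 mm tall, 0.14 to 0.28 kg, upright in the rack at the start, leaning up to 3 degrees, tail end 10 mm above the table. Origin: centre of the tail's flat end, z up along it. Steel tail cone 16 mm wide at z=0, 38 mm at z=30 mm (half-angle 20 degrees), 38 mm collar to z=36, black round grip 28 mm wide from z=42 to 100, cap 20 to 24 mm wide to z=113.
- handle_grip (a point): Point on the handle's axis 75 mm above its tail end, the middle of the grip; z along the handle.
- rack: Grey block fixed to the table, 90 x 70 x 43 mm (x, y, z), with one plain upright hole 42 mm wide and 33 mm deep at its centre, where the handle is parked. Origin at the centre of its underside.
- charger: The matching charger, fixed: white base 110 x 92 x 22 mm (x, y, z), origin at the centre of its underside, x pointing roughly away from the robot. A steel cup hangs over its centre between two grey cheeks on a level pivot along the charger's y. The yoke carrying them was set, before the start, to an unknown height and does not shift under load.
- charger_pivot (a point): Point fixed on the charger's axis 56 mm above the table, the middle of the range of pivot heights. The real pivot lies up to 10 mm above or below it (46 to 66 mm over the table), the cup's rim 17 mm above the pivot, its foot 14 mm below it. With the handle fully home its tail end lies 11 to 14 mm below the pivot.
- rocker (a joint): Tilt of the charger's cup, rad: 0 upright (as at the start), positive tipping to the charger's +x (away from the robot), stops at 0.22 either way, soft centring spring 0.8 N m/rad. The cup is a cone matching the tail: inside 17 mm wide at the foot, 38 mm at the rim, wall 4 mm (46 mm over the rim).
- contact_pin (a joint): How far the brass pin in the cup is pushed down, m: 0 at the start, about 0.008 with the handle home. 9 mm wide, on the cup's axis, its top first 9 mm above the cup's foot. It resists with about 7 N friction and stays where pushed; once the taper is home the resistance rises steeply: 15 to 18 N seats it fully even if it drags on one side; above 25 N is too hard.
- small_charger: A look-alike charger for another instrument, fixed, with the same base and a fixed narrower cup (22 mm wide at its rim, 58 mm above the table). Not for this handle. Origin at the centre of its underside.
- drop_bottle: Small white bottle, 28 mm diameter, 55 mm tall, standing loose; leave it alone. Origin at the centre of its underside.
- lens_ring: Loose black ring, 54 mm across, 16 mm high, lying flat; leave it alone. Origin at the centre of its underside.
- swab_box: Loose white carton 60 x 90 x 35 mm; leave it alone. Origin at the centre of its underside.
Not all that is in view belongs to the job. Leave any orange look-alike of the handle alone.

How it is judged (in metres and radians):
On the way, in this order (a step that is already met when the one before it is completed fails the run):
1. the handle, held by the fingers, is pressed home upright in the charger's cup (pin down at least 6.5 mm) (value of joint contact_pin above 0.0065 m and horizontal distance between handle and charger below 0.006 m and contact force between the fingers and handle above 0.5 N and contact force between handle and charger above 0.3 N and value of joint rocker between -0.05 and 0.05 rad), for 0.2 s.
2. held and seated, it has been tipped away from the robot by at least 0.07 rad (value of joint rocker above 0.07 rad and angle between the z axis of handle and the z axis of charger, either way round above 0.05 rad and contact force between the fingers and handle above 0.5 N and contact force between handle and charger above 0.3 N), for 0.05 s.
3. held and seated, it has been tipped towards the robot by at least 0.07 rad (value of joint rocker below -0.07 rad and angle between the z axis of handle and the z axis of charger, either way round above 0.05 rad and contact force between the fingers and handle above 0.5 N and contact force between handle and charger above 0.3 N), for 0.05 s.
At the end, for the whole second after the job is handed in: The handle stands released and at rest in the charger's cup: tail end within 6 mm of the charger's axis and below 58 mm height, contact pin down at least 6.5 mm, handle within 0.1 rad of vertical, cup within 0.06 rad of upright (value of joint contact_pin above 0.0065 m and horizontal distance between handle and charger below 0.006 m and height (world z) of handle below 0.058 m and contact force between handle and charger above 0.3 N and angle between handle's own z axis and vertical below 0.1 rad and value of joint rocker between -0.06 and 0.06 rad and linear speed of handle below 0.02 m/s); the robot touches nothing.
It fails at once if the handle is forced against the charger with more than 30 N in all (push and side load together) (contact force between handle and charger above 30 N).
It fails at once if the handle is tipped over (more than 0.6 rad) (angle between handle's own z axis and vertical above 0.6 rad).
It fails at once if a bystander is moved by more than 20 mm (distance of any of drop_bottle, lens_ring, swab_box from where it was at the start of the episode above 0.02 m).
It also fails if it takes over 61 s, if anything falls off the work surface, if the arm or the gripper's body presses on something with over 40 N, if the wrist force passes 120 N, or if a joint passes its speed limit or range.

### The arm

A 6-joint arm with a two-finger parallel gripper is mounted at the origin on the work surface. World frame = base frame: x ahead of the robot, y to its left, z up, the work surface at z = 0. Lengths are in mm, angles in rad, forces in N, time in s.
With the tool pointing down it reaches from about 350 to 1000 mm from the base axis. Payload 7.1 kg.
Tool frame: the origin (TCP) lies midway between the tips of the shut fingers; the grasp point (between the pads) lies 19 mm behind it (arm.grip_point_offset is the distance from the TCP to the grasp point, in mm); z points along the fingers, y is the direction in which the jaws open and shut (so a half turn about z gives the same grasp; the last joint's range is limited). The gripper opens to 85 mm and grips with 20 to 120 N. Pads are 22 mm wide; open, the fingers measure 114 mm over their backs; the gripper's body (76 mm by 85 mm) begins 54 mm behind the grasp point. The pads swing forward as they close: fully open they stand 13 mm farther back than shut.
Start: joints at [1.208, 0.423, 1.63, -0, 1.089, -0.019], TCP at [210.635, 588.42, 231.319] pointing down, gripper open.
Joint ranges: [-3, 3], [-0.9, 2.11], [0.09, 2.58], [-1.31, 4.45], [0.11, 2.69], [-2.54, 2.54]. Speed limits (rad/s): [2.39, 2.39, 3.01, 3.14, 3.14, 3.14].

### API

Orientations are given as a unit quaternion [w, x, y, z].
In Python, from workcell import arm gives the robot as it stands.
- The arm moves only by the shell command python3 -m inch 'ROWS'. ROWS is JSON, one flat list of numbers, 7 for each row, row after row: the turn, a rotation vector about the world's x, y, z in degrees, then the shift along the world's x, y, z in mm, then the opening in per cent of the stroke, from 0 (shut) to 100 (fully open). In form: [rx, ry, rz, tx, ty, tz, jaw, rx, ry, rz, tx, ty, tz, jaw, ...]. A call has 1 to 12 rows; each row shifts and turns the pose as measured when the row begins; what a row does not reach is not made up. A row lasts 1/12 s, in which the tool goes at most 41.7 mm and 7.16 degrees, less where a joint would pass 70% of its speed; a pose out of reach is approached as far as the arm can. A call is refused whole if a number of a shift passes 41.7 or a number of a turn 7.16, either way. A call with a gripper value outside its range is refused whole. The fingers move at their own pace and stop on an object; the grip force is fixed at half the most. Time passes only in rows, so rows that do not move let the fingers close. It gives the time, the measured TCP pose, the force and the opening at its end, in the units of the state.
- arm.sense(): the state, without advancing time (a new reading comes with each control period).
- arm.camera(name): name is "side" or "top" or "wrist"; returns the picture (384x512x3 uint8, red, green, blue); there is no depth.
- arm.camera_info(name): a dict with "K" (3x3 intrinsics, pixels), "k1" (the pictures are not rectified: a ray, as slopes to the right and down, at radius r is drawn at 1 + k1 r^2 times it, then the intrinsics apply), "view" (4x4, takes a point from world to camera coordinates). Camera axes: x right, y up, looking along -z (the intrinsics and any distortion apply to the point x, -y, -z); pixel columns grow to the right and rows downward; lengths in mm; the calibration is good to about 2 mm. A picture is of the moment at which its call begins: read the wrist's pose just before it. camera_info takes no time and is no camera call; for the wrist camera it gives the pose at the moment of the call.
- arm.close_job(): hands the job in, once; it reports no verdict.
Trained networks look in the newest picture that a camera, given by its name, has taken for a name from the list of things; names that differ only in an ending like _2 or _b are one class to them, and where a whole thing is asked for, a point or a joint stands for the part that bears it (a point fixed in the world has none). Each returns a list of dicts, best first, with "confidence" (0 to 1); they miss things now and then, are a little off and sometimes report something else, mostly with a low value. They report only what shows in the picture. A call takes as long as a camera call. They do not tell look-alikes from the thing itself.
- arm.regions_of(thing, camera): "pixels" (384x512 bool, what is visible of it).
- arm.spot_point(thing, camera): "location" ([x, y, z] in mm, in world coordinates, good to about 4 mm: a listed point, or the origin of a listed thing).
The state is a dict: "t": time; "joint_pos": joint angles; "dq": joint speeds; "effort": joint torques, N m; "tcp_pos": TCP position; "orientation": TCP orientation; "contact_force": force on the tool from outside, world axes, zero at the start; "wrist_torque": the same for the moment, N m; "gripper_width": opening from 0.0 (shut) to 1.0 (fully open).
Only numpy, scipy, OpenCV 4.12 (cv2) and the standard library are available. Lean on these libraries where they do the work, as an engineer would, in place of code of your own. Each camera call takes 0.05 s, during which the arm holds its last target.

## Working session

There is one attempt and no reset: what is moved stays moved. The work goes in short steps, Python scripts to look and compute and a shell command to move; the robot and the scene stay as the last step left them, time stands still between calls to the robot, and variables do not carry over. Pictures are saved under pics/ and viewed, and the job is handed in when it is done.

```bash
mkdir -p pics; ls
cat > h.py <<'E'
from workcell import arm
import numpy as np, cv2
def snap(c,n):
    im=arm.camera(c); cv2.imwrite(f'pics/{n}.png',cv2.cvtColor(im,cv2.COLOR_RGB2BGR)); return im
def proj(c,P,info=None):
    i=info or arm.camera_info(c); V=np.array(i['view']);K=np.array(i['K'])
    P=np.atleast_2d(P).astype(float); q=(V[:3,:3]@P.T).T+V[:3,3]
    x=q[:,0]/-q[:,2]; y=-q[:,1]/-q[:,2]; s=1+i['k1']*(x*x+y*y)
    return np.c_[K[0,0]*x*s+K[0,2],K[1,1]*y*s+K[1,2]]
def ray(c,u,v,info=None):
    i=info or arm.camera_info(c); V=np.array(i['view']);K=np.array(i['K'])
    a=(u-K[0,2])/K[0,0]; b=(v-K[1,2])/K[1,1]; x,y=a,b
    for _ in range(30):
        s=1+i['k1']*(x*x+y*y); x,y=a/s,b/s
    R=V[:3,:3]; return -R.T@V[:3,3], R.T@np.array([x,-y,-1])
def atz(c,u,v,z,info=None):
    o,d=ray(c,u,v,info); return o+d*(z-o[2])/d[2]
E
python3 - <<'E'
from h import *
np.set_printoptions(precision=1,suppress=True)
for c in ['side','top','wrist']:
    snap(c,c+'0')
    for t in ['handle','handle_grip','rack','charger','small_charger','charger_pivot','drop_bottle','lens_ring','swab_box']:
        if c=='wrist' and t not in('handle','charger'): continue
        print(c,t,[(np.array(r['location']),round(r['confidence'],2)) for r in arm.spot_point(t,c)])
    i=arm.camera_info(c); V=np.array(i['view']); print(-V[:3,:3].T@V[:3,3],i['k1'])
s=arm.sense();print(s)
E
```

```text
pics
side handle [(array([342.6, 149.5,  -1.6]), 0.87), (array([446.2, 152.1,  11.1]), 0.86)]
side handle_grip [(array([447.7, 152.4,  84. ]), 0.82)]
side rack [(array([448.9, 144. ,  -2.8]), 0.66)]
side charger [(array([515.7, -68.4,  -0.7]), 0.65)]
side small_charger [(array([ 501.7, -269.2,    0.1]), 0.66)]
side charger_pivot [(array([517.5, -65.4,  58.2]), 0.87)]
side drop_bottle [(array([658.2,  36.5,   0.4]), 0.69)]
side lens_ring [(array([ 664.7, -124.8,   -1.5]), 0.57)]
side swab_box [(array([646.8, 178.6,   1.9]), 0.8)]
[457.7 610.5 493.4] -0.02539989198989156
top handle [(array([447.6, 148.8,  11.9]), 0.68), (array([339.2, 146.2,  -0.5]), 0.55), (array([ 501.5, -267.5,    4.7]), 0.48)]
top handle_grip [(array([343.1, 147.1,  75.5]), 0.83), (array([448.4, 147.9,  80.1]), 0.82)]
top rack [(array([448.6, 147.7,  -0.3]), 0.68)]
top charger [(array([513.4, -67.7,  -0.9]), 0.78)]
top small_charger [(array([ 503. , -266.9,    0.6]), 0.79)]
top charger_pivot [(array([509.9, -68.6,  57.6]), 0.89)]
top drop_bottle [(array([ 665.5, -125.9,   -1.7]), 0.58), (array([661.9,  34.6,   1.7]), 0.53)]
top lens_ring [(array([ 666. , -127. ,   -0.9]), 0.52)]
top swab_box [(array([649.4, 179.1,   1.7]), 0.97)]
[355.6 -32.7 985.9] 0.03711634947193461
wrist handle [(array([342.1, 149.8,  -4.1]), 0.78)]
wrist charger []
[133.1 616.3 374.4] -0.058915099980473375
{'t': 1.15, 'joint_pos': array([ 1.2,  0.4,  1.6, -0. ,  1.1, -0. ]), 'dq': array([-0.,  0., -0., -0., -0., -0.]), 'effort': array([ -0. , -55.7, -28.2,  -0. ,   0. ,   0. ]), 'tcp_pos': array([210.6, 588.4, 231.3]), 'orientation': array([ 0. ,  0.2,  1. , -0. ]), 'contact_force': array([ 0.7, -0.3, -0.4]), 'wrist_torque': array([0., 0., 0.]), 'gripper_width': 1.0039810282366333}
```

View pics/side0.png

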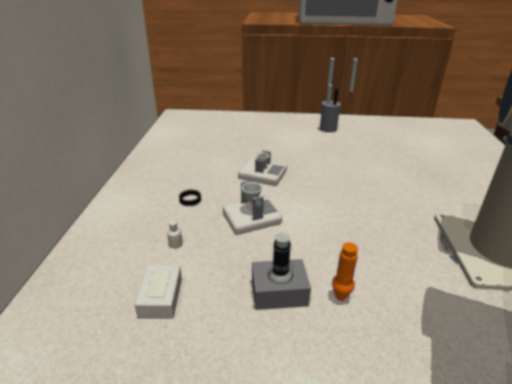

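View pics/top0.png

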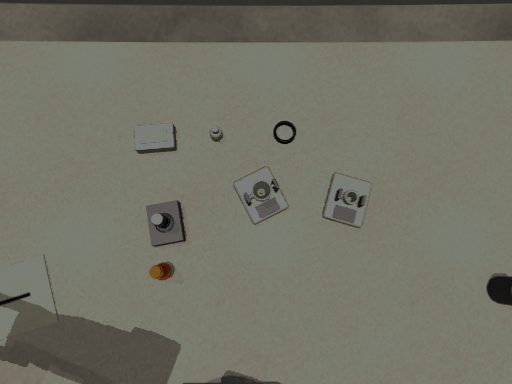

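View pics/wrist0.png

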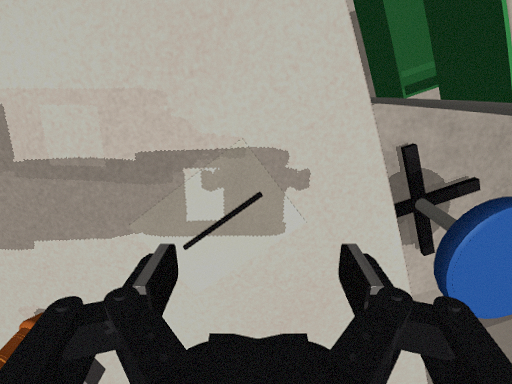

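Run:
```python
from h import *
from scipy.spatial.transform import Rotation as R
s=arm.sense();q=s['orientation'];print(q);print(R.from_quat(q[[1,2,3,0]]).as_matrix().round(3))
print(arm.grip_point_offset)
```

```text
[ 3.96303735e-06  1.71043233e-01  9.85263524e-01 -1.21962010e-05]
[[-0.941  0.337  0.   ]
 [ 0.337  0.941 -0.   ]
 [-0.    -0.    -1.   ]]
18.700000000000003
```

The side view shows the handle in the rack at about (282,255), the orange decoy at (346,270), the matching charger at (252,205) and the small one at (264,165). In the top view the matching charger is at (261,190), turned by roughly 28°. I'll refine these from enlarged crops.

Run:
```python
from h import *
a=cv2.imread('pics/top0.png');b=cv2.imread('pics/side0.png')
f=lambda im,x,y,w,h,s:cv2.resize(im[y:y+h,x:x+w],None,fx=s,fy=s,interpolation=cv2.INTER_CUBIC)
cv2.imwrite('pics/c1.png',np.hstack([cv2.convertScaleAbs(f(a,225,155,72,75,5.5),alpha=1.8),cv2.convertScaleAbs(f(a,138,190,72,75,5.5),alpha=1.8)]))
cv2.imwrite('pics/c2.png',np.hstack([f(b,215,170,75,75,5.3),f(b,245,225,75,85,5.3)[:397]]))
```

```text
Traceback (most recent call last):
ValueError: all the input array dimensions except for the concatenation axis must match exactly, but along dimension 0, the array at index 0 has size 398 and the array at index 1 has size 397
```

View pics/c1.png

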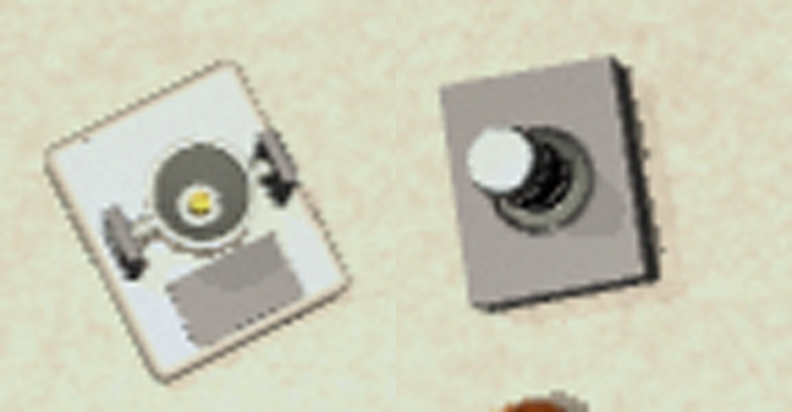

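The crop shows base corners at (45,153), (235,62), (350,283), (165,382), the cup centre near (201,197) with the brass pin at (200,203), and the handle cap at (500,160).

Run:
```python
from h import *
np.set_printoptions(precision=1,suppress=True)
P=[atz('top',225+x/5.5,155+y/5.5,22)[:2] for x,y in [(45,153),(235,62),(350,283),(165,382)]]
P=np.array(P);print(P,P.mean(0)); 
for a,b in [(1,0),(2,3)]: # along +y
    d=P[b]-P[a] if False else P[a]-P[b]; print(np.linalg.norm(d),np.degrees(np.arctan2(d[1],d[0])))
for a,b in [(0,3),(1,2)]:
    d=P[a]-P[b]; print(np.linalg.norm(d),np.degrees(np.arctan2(d[1],d[0])))
for h in (46,56,66):
    print(h,'rim',atz('top',225+201/5.5,155+197/5.5,h+17),'pin',atz('top',225+200/5.5,155+203/5.5,h-5))
print('cap',atz('top',138+(500-396)/5.5,190+160/5.5,123))
x=np.array([(440,88),(613,57),(657,275),(480,308)])
Q=np.array([atz('top',138+(u-396)/5.5,190+v/5.5,43)[:2] for u,v in x]);print('rack',Q.mean(0))
b=cv2.imread('pics/side0.png')
f=lambda im,x,y,w,h,s:cv2.resize(im[y:y+h,x:x+w],None,fx=s,fy=s,interpolation=cv2.INTER_CUBIC)
cv2.imwrite('pics/c2.png',np.hstack([f(b,215,170,75,85,5),f(b,245,225,75,85,5)]))
```

```text
[[ 540.7   -4.7]
 [ 579.4  -84.7]
 [ 485.3 -131.1]
 [ 444.8  -54.1]] [512.6 -68.6]
88.88925807514518 -64.19513027494325
87.03992919877197 -62.21425344536373
107.93185891759079 27.208515100644412
104.8934837566049 26.210465660289042
46 rim [514.7 -68.2  63. ] pin [516.  -68.6  41. ]
56 rim [513.  -67.8  73. ] pin [514.3 -68.2  51. ]
66 rim [511.2 -67.4  83. ] pin [512.6 -67.8  61. ]
cap [447.5 146.1 123. ]
rack [447.5 143.4]
```

View pics/c2.png

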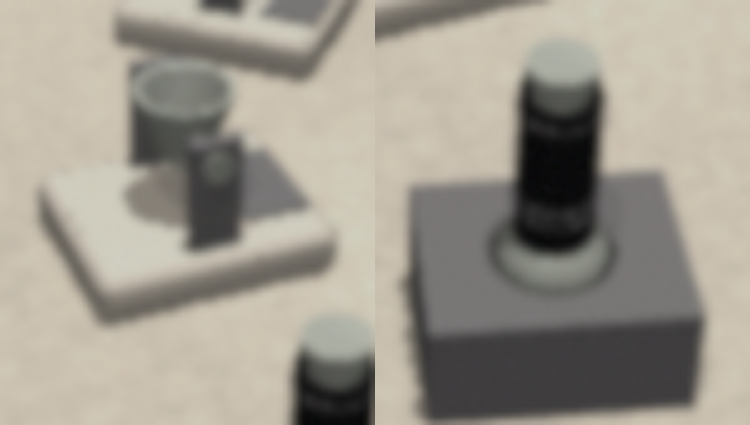

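Charger: about (513,-68), yaw about 27°. I'll align the jaws with its pivot axis, which is a turn of about +47°, and go above the rack.

```bash
python3 -m inch '[0,0,3.9,18,-33,0,100,0,0,3.9,18,-33,0,100,0,0,3.9,18,-33,0,100,0,0,3.9,18,-33,0,100,0,0,3.9,18,-33,0,100,0,0,3.9,18,-33,0,100,0,0,3.9,18,-33,0,100,0,0,3.9,18,-33,0,100,0,0,3.9,18,-33,0,100,0,0,3.9,18,-33,0,100,0,0,3.9,18,-33,0,100,0,0,3.9,18,-33,0,100]'
cat > st.py <<'E'
from h import *
from scipy.spatial.transform import Rotation as R
def st(p=True):
    s=arm.sense();q=np.array(s['orientation']);M=R.from_quat(q[[1,2,3,0]]).as_matrix()
    if p: print('t%.2f'%s['t'],'tcp',np.round(s['tcp_pos'],1),'xang %.1f'%np.degrees(np.arctan2(M[1,0],M[0,0])),'z',M[:,2].round(4),'F',np.round(s['contact_force'],1),'T',np.round(s['wrist_torque'],2),'g %.3f'%s['gripper_width'])
    return s,M
if __name__=='__main__': st()
E
python3 st.py
```

```text
t: 2.15
tcp_pos: [429.6, 181.9, 233.1]
orientation: [0.001, -0.259, 0.966, 0.004]
contact_force: [0.5, 1.4, 0.4]
gripper_width: 1.0
t2.15 tcp [429.6 181.9 233.1] xang -150.0 z [ 6.0e-04  7.4e-03 -1.0e+00] F [0.5 1.4 0.4] T [0.02 0.03 0.03] g 1.000
```

```bash
python3 -m inch '[0,0,-1.5,9,-17,0,100,0,0,-1.5,9,-17,0,100,0,0,0,0,0,0,100]'; python3 st.py
python3 - <<'E'
from h import *
np.set_printoptions(precision=1,suppress=True)
snap('wrist','w1')
for t in ['handle','handle_grip','rack','charger','charger_pivot']:
    print(t,[(np.array(r['location']),round(r['confidence'],2)) for r in arm.spot_point(t,'wrist')])
E
```

```text
t: 2.4
tcp_pos: [451.3, 140.6, 234.0]
orientation: [0.003, -0.231, 0.973, 0.003]
contact_force: [-0.2, 0.2, 0.5]
gripper_width: 1.003
t2.40 tcp [451.3 140.6 234. ] xang -153.2 z [ 0.004   0.0067 -1.    ] F [-0.2  0.2  0.5] T [ 0.02 -0.02 -0.01] g 1.003
handle [(array([345. , 146.8,  -3.4]), 0.98), (array([446.8, 149.4,   6.3]), 0.85)]
handle_grip [(array([342.5, 148.5,  76.8]), 0.96), (array([451.1, 141. ,  83.5]), 0.85)]
rack [(array([447.1, 146.5,  -0.3]), 0.67)]
charger [(array([515.6, -66.8,  -2.3]), 0.67)]
charger_pivot [(array([514.5, -68. ,  53.6]), 0.78)]
```

View pics/w1.png

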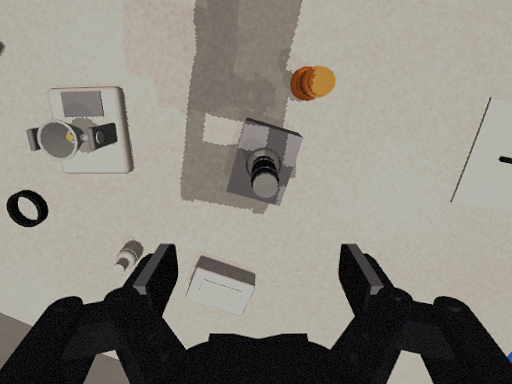

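The wrist view shows the handle at (264,175) with its top toward the viewer's lower side, the charger at (75,135) squared with the image, and the decoy at (315,83). I'll check the handle's lean by fitting its axis to the three views.

Run:
```python
from h import *
a=cv2.imread('pics/w1.png')
f=lambda im,x,y,w,h,s:cv2.resize(im[y:y+h,x:x+w],None,fx=s,fy=s,interpolation=cv2.INTER_CUBIC)
b=cv2.imread('pics/top0.png');c=cv2.imread('pics/side0.png')
im=np.hstack([f(a,235,140,60,65,6),cv2.convertScaleAbs(f(b,145,205,40,65,6),alpha=1.8),f(c,265,228,33,65,6)])
print(im.shape);cv2.imwrite('pics/c3.png',im)
```

```text
(390, 798, 3)
```

View pics/c3.png

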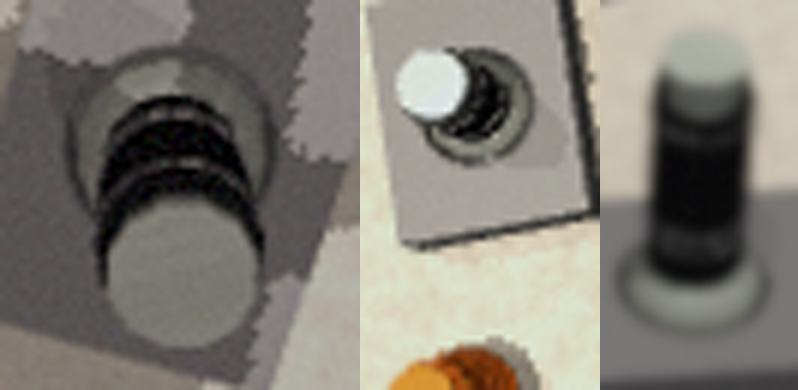

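Run:
```python
from h import *
from scipy.optimize import least_squares
I={c:arm.camera_info(c) for c in('side','top','wrist')}
obs=[('wrist',113,265.8,185.3),('wrist',36,263.7,163.8),('top',113,157,218.8),('top',36,165,222.5),('side',113,282.5,237.7),('side',36,280.3,275.5)]
def res(p,o=obs,full=False):
    a=np.array([p[2],p[3],1]);a/=np.linalg.norm(a)
    return np.concatenate([proj(c,np.array([p[0],p[1],10])+a*z,I[c])[0]-(u,v) for c,z,u,v in o])
for o in (obs,obs[2:],obs[:2]):
    r=least_squares(res,[447,147,0,0],args=(o,));p=r.x
    print(p[:2].round(1),np.degrees(p[2:]).round(2),'grip',(p[:2]+75*p[2:]).round(1),r.fun.round(1))
```

```text
[444.6 149.6] [0.57 0.42] grip [445.4 150.1] [-1.3  0.4 -1.1  1.1 -2.3  1.2 -2.7  1.4  0.6 -0.1  1.  -1.9]
[447.  149.6] [ 0.08 -0.96] grip [447.1 148.3] [-0.9  0.5 -2.3  0.5 -0.3 -1.2 -0.3 -2.4]
[442.5 149.9] [1.21 0.73] grip [444.1 150.9] [ 0. -0.  0. -0.]
```

```bash
python3 -m inch '[-0.4,0.2,0,-5,9,-15,100,0,0,0,0,0,-30,100,0,0,0,0,0,-30,100,0,0,0,0,0,-25,100,0,0,0,0,0,0,100]'; python3 st.py
python3 - <<'E'
from h import *
snap('wrist','w2')
E
```

```text
t: 3.12
tcp_pos: [444.4, 159.0, 133.3]
orientation: [0.004, -0.239, 0.971, 0.001]
contact_force: [-0.6, -0.3, 0.3]
gripper_width: 0.998
t3.12 tcp [444.4 159.  133.3] xang -152.4 z [ 0.0072  0.0031 -1.    ] F [-0.6 -0.3  0.3] T [-0.01  0.05 -0.06] g 0.998
```

View pics/w2.png

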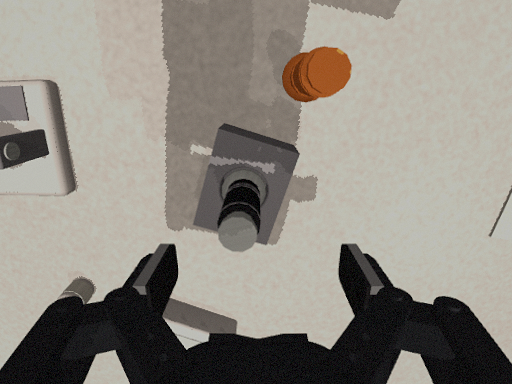

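The handle is now left of the jaw centreline, with its cap at (238,233). I'll refit before descending.

```bash
python3 st.py
python3 - <<'E'
from h import *
a=cv2.imread('pics/w2.png')
cv2.imwrite('pics/c4.png',cv2.resize(a[155:260,200:285],None,fx=5.5,fy=5.5,interpolation=cv2.INTER_CUBIC))
E
```

```text
t3.17 tcp [445.3 159.4 135. ] xang -152.4 z [ 0.0088  0.0037 -1.    ] F [-0.3  0.2  0.2] T [ 0.01 -0.03 -0.02] g 1.000
```

View pics/c4.png

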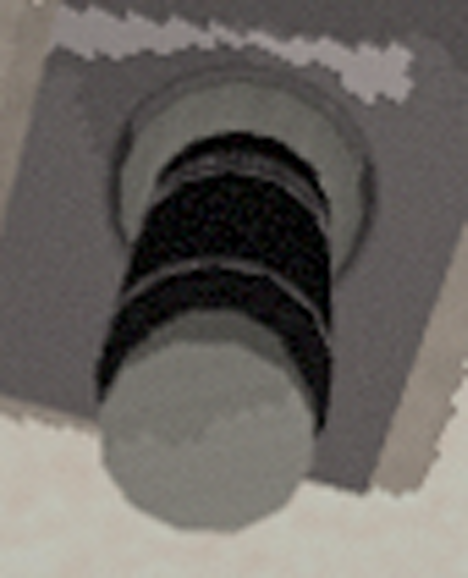

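```bash
python3 - <<'E'
from h import *
from scipy.optimize import least_squares
I=arm.camera_info('wrist'); i2={'wrist':I,'top':arm.camera_info('top'),'side':arm.camera_info('side')}
obs=[('wrist',113,237.8,234.1),('wrist',36,244.2,189.5)]
obs2=obs+[('top',113,157,218.8),('top',36,165,222.5),('side',113,282.5,237.7),('side',36,280.3,275.5)]
def res(p,o):
    a=np.array([p[2],p[3],1])
    return np.concatenate([proj(c,np.array([p[0],p[1],10])+a*z,i2[c])[0]-(u,v) for c,z,u,v in o])
for o in(obs,obs2):
    r=least_squares(res,[447,147,0,0],args=(o,));p=r.x
    print(p[:2].round(1),np.degrees(p[2:]).round(2),'grip',(p[:2]+75*p[2:]).round(1),r.fun.round(1))
E
python3 st.py
```

```text
[446.5 147.4] [1.47 0.5 ] grip [448.4 148.1] [0. 0. 0. 0.]
[446.5 147.9] [1.17 0.23] grip [448.1 148.2] [ 0.2 -0.7  0.3  0.  -1.2 -0.4 -1.8  0.4 -1.4 -1.  -0.4 -2.8]
t3.17 tcp [445.3 159.4 135. ] xang -152.4 z [ 0.0088  0.0037 -1.    ] F [-0.3  0.2  0.2] T [ 0.01 -0.03 -0.02] g 1.000
```

```bash
python3 -m inch '[-0.2,0.5,0,2.7,-11,0,100,0,0,0,0,0,0,100,0,0,0,0,0,0,100]'; python3 st.py
```

```text
t: 3.42
tcp_pos: [449.5, 149.1, 138.0]
orientation: [0.001, -0.24, 0.971, 0.0]
contact_force: [0.1, -0.1, -0.3]
gripper_width: 1.0
t3.42 tcp [449.5 149.1 138. ] xang -152.2 z [ 2.1e-03  7.0e-04 -1.0e+00] F [ 0.1 -0.1 -0.3] T [ 0.03 -0.04  0.04] g 1.000
```

```bash
python3 -m inch '[-0.1,0.1,0,-0.5,-0.5,-20,100,0,0,0,0,0,-20,100,0,0,0,0,0,-15,100,0,0,0,0,0,0,100,0,0,0,0,0,0,100]'; python3 st.py
python3 - <<'E'
from h import *
snap('wrist','w3')
E
```

```text
t: 3.83
tcp_pos: [455.8, 149.6, 89.3]
orientation: [0.008, -0.239, 0.971, -0.0]
contact_force: [-0.9, 0.2, -0.1]
gripper_width: 1.001
t3.83 tcp [455.8 149.6  89.3] xang -152.3 z [ 0.016   0.0037 -0.9999] F [-0.9  0.2 -0.1] T [ 0.04 -0.03  0.01] g 1.001
```

View pics/w3.png

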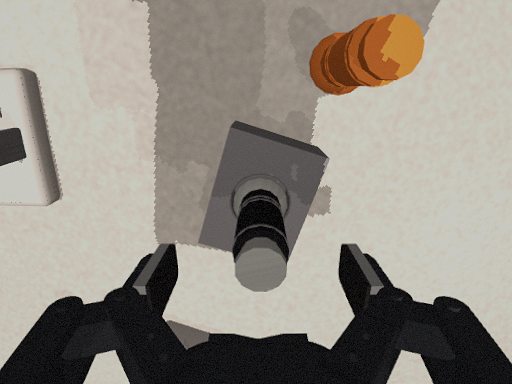

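The handle is roughly centred between the jaws (cap at 261,263). The descent drifted +x and tilted about 0.9°, so I'll correct both on the way down.

```bash
python3 -m inch '[-0.2,0.9,0,-7,-1,-4,100,0,0.1,0,-1,0,-6,100,0,0.1,0,-0.5,0,-6,100,0,0.1,0,-0.5,0,-4,100,0,0,0,0,0,0,100,0,0,0,0,0,0,100]'; python3 st.py
```

```text
t: 4.38
tcp_pos: [448.3, 149.2, 71.4]
orientation: [-0.0, -0.239, 0.971, 0.001]
contact_force: [0.6, 0.1, -0.1]
gripper_width: 1.0
t4.38 tcp [448.3 149.2  71.4] xang -152.3 z [-5.0e-04  1.9e-03 -1.0e+00] F [ 0.6  0.1 -0.1] T [ 0.03  0.   -0.01] g 1.000
```

```bash
python3 -m inch '[0,0,0,0,-1,-2,40,0,0,0,0,0,0,20,0,0,0,0,0,0,0,0,0,0,0,0,0,0,0,0,0,0,0,0,0,0,0,0,0,0,0,0,0,0,0,0,0,0,0]'; python3 st.py;python3 -m inch '[0,0,0,0,0,0,0,0,0,0,0,0,0,0,0,0,0,0,0,0,0]'; python3 st.py
python3 - <<'E'
from h import *
snap('wrist','w4')
E
```

```text
t: 4.97
tcp_pos: [448.6, 148.0, 69.4]
orientation: [0.0, -0.239, 0.971, 0.001]
contact_force: [0.3, 0.1, -0.9]
gripper_width: 0.314
t4.97 tcp [448.6 148.   69.4] xang -152.3 z [-3.0e-04  1.8e-03 -1.0e+00] F [ 0.3  0.1 -0.9] T [-0.03 -0.04  0.02] g 0.314
t: 5.22
tcp_pos: [448.5, 148.1, 69.4]
orientation: [0.0, -0.239, 0.971, 0.001]
contact_force: [-0.0, 0.3, -0.6]
gripper_width: 0.312
t5.22 tcp [448.5 148.1  69.4] xang -152.3 z [-2.0e-04  1.9e-03 -1.0e+00] F [-0.   0.3 -0.6] T [0.   0.   0.04] g 0.312
```

View pics/w4.png

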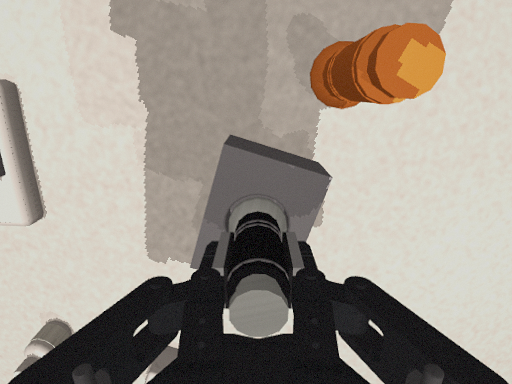

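The jaws are closed on the grip at 27 mm. Lifting.

```bash
python3 -m inch '[0,0,0,0,0,4,0,0,0,0,0,0,6,0,0,0,0,0,0,8,0,0,0,0,0,0,10,0,0,0,0,0,0,10,0,0,0,0,0,0,12,0,0,0,0,0,0,10,0,0,0,0,0,0,0,0]'; python3 st.py
```

```text
t: 5.93
tcp_pos: [447.6, 147.9, 135.8]
orientation: [-0.0, -0.239, 0.971, 0.001]
contact_force: [0.8, 0.1, -2.4]
gripper_width: 0.312
t5.93 tcp [447.6 147.9 135.8] xang -152.3 z [-0.0011  0.0018 -1.    ] F [ 0.8  0.1 -2.4] T [-0.02 -0.02  0.01] g 0.312
```

```bash
python3 -m inch '[0,0,0,0,0,18,0,0,0,0,0,-5,20,0,0,0,0,5,-15,15,0,0,0,0,7,-20,0,0,0,0,0,7,-22,0,0,0,0,0,7,-22,0,0,0,0,0,7,-22,0,0,0,0,0,7,-22,0,0,0,0,0,7,-20,0,0,0,0,0,6,-16,0,0,0,0,0,3,-8,0,0,0,0,0,0,0,0,0]'; python3 st.py
```

```text
t: 6.93
tcp_pos: [504.0, -31.4, 196.2]
orientation: [0.003, -0.241, 0.971, 0.0]
contact_force: [0.1, 0.6, -2.0]
gripper_width: 0.314
t6.93 tcp [504.  -31.4 196.2] xang -152.1 z [ 0.0056  0.0023 -1.    ] F [ 0.1  0.6 -2. ] T [-0.01  0.   -0.03] g 0.314
```

```bash
python3 -m inch '[-0.1,0.3,-0.9,2,-5,0,0,0,0,0,0,0,0,0,0,0,0,0,0,0,0]'; python3 st.py;  python3 - <<'E'
from h import *
np.set_printoptions(precision=1,suppress=True)
im=[]
for c in('wrist','side','top'):
    snap(c,c+'5')
    for t in ['handle','handle_grip','charger','charger_pivot']:
        print(c,t,[(np.array(r['location']),round(r['confidence'],2)) for r in arm.spot_point(t,c)])
b=cv2.imread('pics/side5.png');c=cv2.imread('pics/top5.png')
f=lambda im,x,y,w,h,s:cv2.resize(im[y:y+h,x:x+w],None,fx=s,fy=s,interpolation=cv2.INTER_CUBIC)
cv2.imwrite('pics/c5.png',np.hstack([f(b,200,100,100,130,4),cv2.convertScaleAbs(f(c,220,140,90,130,4),alpha=1.8)]))
E
python3 st.py
```

```text
t: 7.18
tcp_pos: [505.0, -35.6, 196.0]
orientation: [-0.001, -0.232, 0.973, 0.001]
contact_force: [-0.3, -0.1, -1.6]
gripper_width: 0.314
t7.18 tcp [505.  -35.6 196. ] xang -153.2 z [-0.0015  0.0011 -1.    ] F [-0.3 -0.1 -1.6] T [ 0.04 -0.01 -0.03] g 0.314
wrist handle [(array([506.3, -35.2, 135.6]), 0.89), (array([342.3, 148.6,  -3.4]), 0.67)]
wrist handle_grip [(array([509.5, -39.5, 208.3]), 0.94), (array([341.6, 147.4,  73.7]), 0.76)]
wrist charger [(array([518.9, -64.4,   1. ]), 0.56)]
wrist charger_pivot [(array([512.4, -66.9,  55.3]), 0.78)]
side handle [(array([502.3, -33.3, 137. ]), 0.86), (array([342.9, 146.4,   0.1]), 0.86)]
side handle_grip [(array([347.6, 154. ,  75.4]), 0.83), (array([505.7, -35.7, 209.7]), 0.71)]
side charger [(array([514.9, -66.3,  -0.8]), 0.94)]
side charger_pivot [(array([517.5, -66.9,  59.3]), 0.85)]
top handle []
top handle_grip []
top charger [(array([513.6, -64.6,   0.1]), 0.38)]
top charger_pivot [(array([511.3, -68.1,  55.6]), 0.59)]
t7.93 tcp [505.4 -36.3 196.1] xang -153.2 z [-9.e-04  8.e-04 -1.e+00] F [-0.2  0.6 -1.3] T [-0.02  0.02  0.02] g 0.314
```

View pics/wrist5.png

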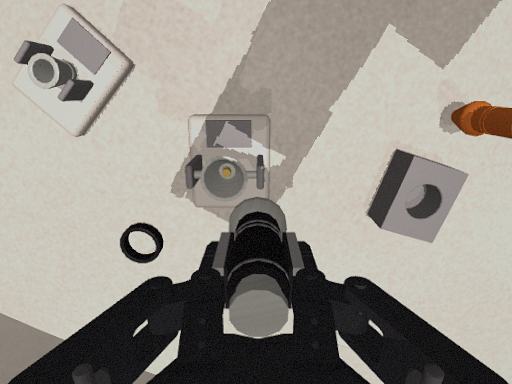

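View pics/c5.png

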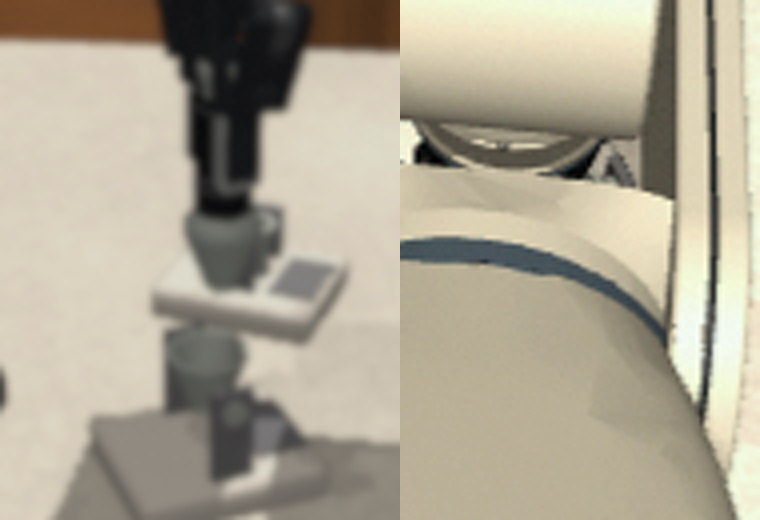

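The wrist view shows the cup rim at (225,178) with the pin visible at (227,171), and the held handle's collar at (258,215). Zooming in to fit the rim.

Run:
```python
from h import *
b=cv2.imread('pics/wrist5.png');b2=cv2.resize(b[105:345,175:305],None,fx=1,fy=1)
f=lambda im,x,y,w,h,s:cv2.resize(im[y:y+h,x:x+w],None,fx=s,fy=s,interpolation=cv2.INTER_CUBIC)
cv2.imwrite('pics/c6.png',np.hstack([cv2.convertScaleAbs(f(b,178,105,100,120,5),alpha=1.2),np.vstack([f(b,220,190,75,150,4)])]))
```

```text
(no output)
```

View pics/c6.png

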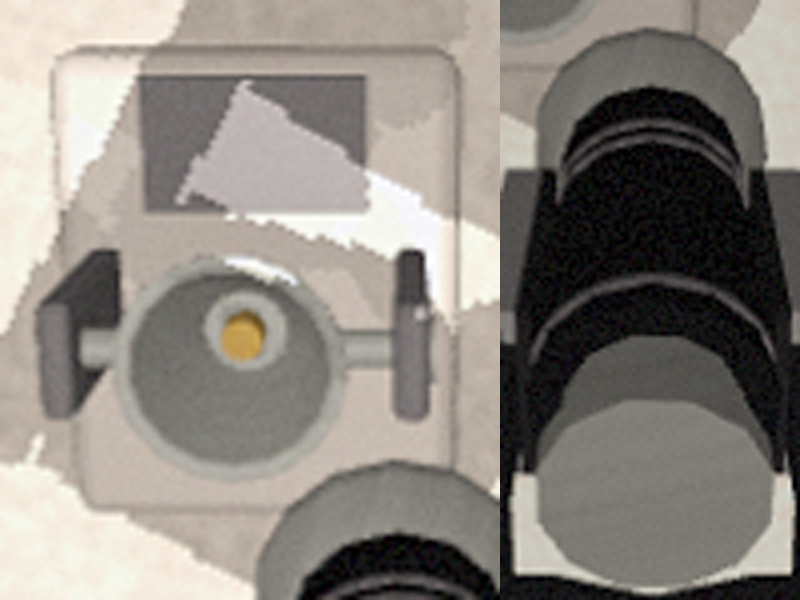

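```bash
cat > fit.py <<'E'
from st import *
from scipy.optimize import least_squares
np.set_printoptions(precision=2,suppress=True)
s,M=st(); I=arm.camera_info('wrist'); T=arm.camera_info('top')
tcp=np.array(s['tcp_pos'])
# handle in tool frame: tail at z=+59.4, axis -z with lean
th=np.linspace(0,2*np.pi,73)
def circ(p,z,r):
    # p: xoff,yoff at grip, leanx, leany (tool frame)
    a=np.array([p[2],p[3],-1.]);a/=np.linalg.norm(a)
    tail=np.array([p[0],p[1],-18.7+0])-a*78.1
    u=np.cross(a,[0,1,0]);u/=np.linalg.norm(u);v=np.cross(a,u)
    c=tail+a*z
    pts=c+r*(np.cos(th)[:,None]*u+np.sin(th)[:,None]*v)
    return tcp+(M@pts.T).T, tcp+M@c, tcp+M@tail, M@a
def res(p):
    P,c,_,_=circ(p,113,1); q=proj('',c,I)[0]
    C=np.vstack([proj('',circ(p,30,19)[0],I),proj('',circ(p,36,19)[0],I)])
    return [q[0]-259,q[1]-313.2,(C[:,0].min()+C[:,0].max())/2-258.1,C[:,1].min()-197]
r=least_squares(res,[0,0,0,0],diff_step=1e-3,x_scale=[1,1,.01,.01]);p=r.x
_,c,tail,a=circ(p,113,1)
print('xoff,yoff',p[:2],'lean deg tool',np.degrees(p[2:]),r.fun,'tail',tail,'axis',a)
def rc(p):
    o=[]
    for inf,rim,pin in((I,(224.1,178.4),(226.6,172.6)),(T,(225+201/5.5,155+197/5.5),(225+200/5.5,155+203/5.5))):
        o+=list(proj('',[p[0],p[1],p[2]+17],inf)[0]-rim)+list(proj('',[p[0],p[1],p[2]-5],inf)[0]-pin)
    return o
r=least_squares(rc,[513,-68,56]);print(r.x,np.array(r.fun))
r=least_squares(lambda p:rc(p)[:4],[513,-68,56]);print('wrist',r.x,np.array(r.fun))
# rim diameter
for P in(46,56,66):
    q=np.c_[513.5+23*np.cos(th),-68+23*np.sin(th),np.full(73,P+17)];u=proj('',q,I);print(P,'rim w,h',np.ptp(u,axis=0),'obs 47,45')
E
python3 fit.py
```

```text
t7.93 tcp [505.4 -36.3 196.1] xang -153.2 z [-0.  0. -1.] F [-0.2  0.6 -1.3] T [-0.02  0.02  0.02] g 0.314
xoff,yoff [0.56 0.95] lean deg tool [0.48 0.26] [ 0. -0.  0.  0.] tail [505.14 -35.65 136.75] axis [-0.01 -0.    1.  ]
[510.78 -67.29  73.2 ] [ 0.    0.21  0.01 -0.27  0.08 -0.36 -0.11  0.27]
wrist [516.38 -66.9   54.89] [ 0.07  0.03 -0.08 -0.03]
46 rim w,h [45.74 44.25] obs 47,45
56 rim w,h [47.31 45.63] obs 47,45
66 rim w,h [48.98 47.1 ] obs 47,45
```

Pivot height comes out at about 55 ± 6 mm and the cup axis at about (514.5,-67.7). The handle is nearly straight in the hand (lean about 0.5°). Moving over the cup and starting down.

```bash
python3 -m inch '[0,0,0,4,-10,-5,0,0,0,0,4,-11,-8,0,0,0,0,2,-9,-8,0,0,0,0,0,-3,-5,0,0,0,0,0,0,0,0,0,0,0,0,0,0,0]'; python3 st.py
```

```text
t: 8.43
tcp_pos: [516.3, -73.7, 166.6]
orientation: [-0.001, -0.232, 0.973, 0.001]
contact_force: [-0.3, 0.5, -2.1]
gripper_width: 0.315
t8.43 tcp [516.3 -73.7 166.6] xang -153.2 z [-1.5e-03  8.0e-04 -1.0e+00] F [-0.3  0.5 -2.1] T [ 0.    0.   -0.05] g 0.315
```

```bash
python3 -m inch '[0,0,0,-1.5,5,-5,0,0,-0.1,0,0,0,-8,0,0,0,0,0,0,-6,0,0,0,0,0,0,0,0,0,0,0,0,0,0,0]'; python3 st.py
python3 - <<'E'
from h import *
snap('wrist','w7');snap('side','s7')
b=cv2.imread('pics/side7.png') if 0 else cv2.imread('pics/s7.png');c=cv2.imread('pics/w7.png')
f=lambda im,x,y,w,h,s:cv2.resize(im[y:y+h,x:x+w],None,fx=s,fy=s,interpolation=cv2.INTER_CUBIC)
cv2.imwrite('pics/c7.png',np.hstack([f(b,205,120,80,120,5),f(c,190,130,130,200,3)]))
E
python3 st.py
```

```text
t: 8.85
tcp_pos: [513.9, -67.6, 145.2]
orientation: [-0.0, -0.232, 0.973, 0.001]
contact_force: [-0.2, -0.4, -1.9]
gripper_width: 0.309
t8.85 tcp [513.9 -67.6 145.2] xang -153.2 z [-7.0e-04  1.2e-03 -1.0e+00] F [-0.2 -0.4 -1.9] T [-0.04 -0.02 -0.01] g 0.309
t8.95 tcp [514.  -67.7 145.5] xang -153.2 z [-5.0e-04  1.2e-03 -1.0e+00] F [-0.5 -0.3 -1.7] T [ 0.03  0.01 -0.  ] g 0.312
```

View pics/c7.png

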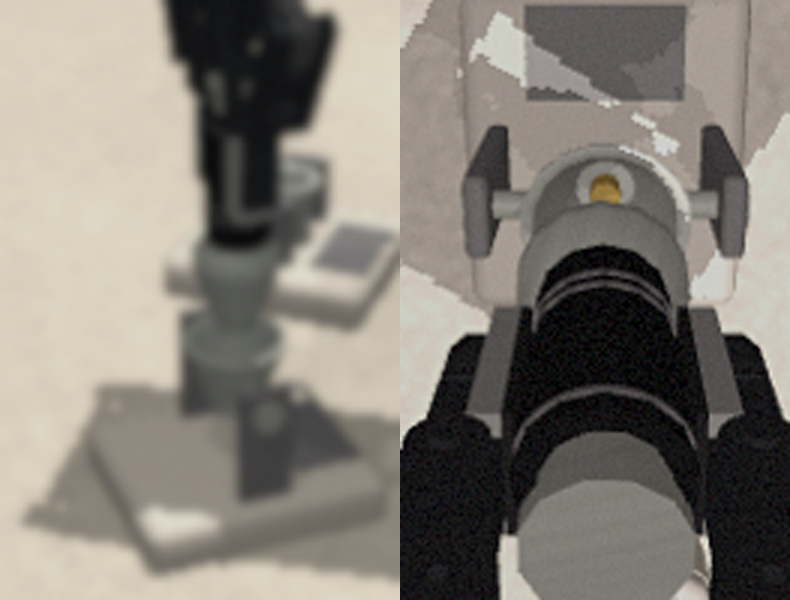

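Run:
```python
from h import *
print(proj('side',[[514,-67.5,119],[514,-67.5,72],[516,-67.5,72]]).round(2), 'obs collar',205+237/5,'rim',205+233/5)
```

```text
[[251.18 170.62]
 [251.12 189.99]
 [250.18 189.94]] obs collar 252.4 rim 251.6
```

The jaws, cup and pin line up sideways. The side view suggests the cup is about 1.5 mm further in x. Descending with small steps.

```bash
python3 -m inch '[0,0,0,1.5,0,-4,0,0,0.05,0,0,0,-5,0,0,0.05,0,0,0,-5,0,0,0,0,0,0,-4,0,0,0,0,0,0,-2,0,0,0,0,0,0,0,0]'; python3 st.py;python3 -m inch '[0,0,0,0,0,0,0]'
```

```text
t: 9.45
tcp_pos: [516.6, -67.7, 124.2]
orientation: [-0.0, -0.232, 0.973, 0.0]
contact_force: [0.3, 0.3, -3.3]
gripper_width: 0.311
t9.45 tcp [516.6 -67.7 124.2] xang -153.2 z [-2.e-04  9.e-04 -1.e+00] F [ 0.3  0.3 -3.3] T [-0.04 -0.03 -0.01] g 0.311
t: 9.53
tcp_pos: [516.4, -67.6, 123.9]
orientation: [-0.0, -0.232, 0.973, 0.001]
contact_force: [-0.4, -0.3, -1.5]
gripper_width: 0.312
```

Now in 2 mm steps, shifting back 1 mm in x.

```bash
python3 -m inch '[0,0,0,-0.5,0,-2,0,0,0,0,0,0,-2,0,0,0,0,0,0,-2,0]'; python3 st.py;python3 -m inch '[0,0,0,0,0,-2,0,0,0,0,0,0,-1,0,0,0,0,0,0,0,0]'; python3 st.py
```

```text
t: 9.78
tcp_pos: [516.3, -67.8, 118.0]
orientation: [0.0, -0.232, 0.973, 0.0]
contact_force: [0.5, 0.7, 3.1]
gripper_width: 0.317
t9.78 tcp [516.3 -67.8 118. ] xang -153.2 z [ 3.e-04  8.e-04 -1.e+00] F [0.5 0.7 3.1] T [ 0.03  0.04 -0.03] g 0.317
t: 10.03
tcp_pos: [516.4, -67.7, 115.6]
orientation: [0.0, -0.232, 0.973, 0.0]
contact_force: [-0.6, -0.0, -0.9]
gripper_width: 0.311
t10.03 tcp [516.4 -67.7 115.6] xang -153.2 z [ 6.e-04  9.e-04 -1.e+00] F [-0.6 -0.  -0.9] T [0.   0.22 0.02] g 0.311
```

```bash
python3 -m inch '[0,0,0,0,0,-2,0,0,0,0,0,0,-1,0]'; python3 st.py
```

```text
t: 10.2
tcp_pos: [516.5, -67.4, 114.0]
orientation: [0.0, -0.231, 0.973, 0.001]
contact_force: [-3.9, 2.8, 13.8]
gripper_width: 0.311
t10.20 tcp [516.5 -67.4 114. ] xang -153.2 z [ 6.0e-04  1.4e-03 -1.0e+00] F [-3.9  2.8 13.8] T [ 0.22  1.06 -0.03] g 0.311
```

Contact, with a side force toward -x/+y. I'll ease that way and look at the force.

```bash
python3 -m inch '[0,0,0,-1,0.5,0,0,0,0,0,0,0,0,0]'; python3 st.py; python3 -m inch '[0,0,0,0,0,0,0]'; python3 st.py;  python3 - <<'E'
from h import *
snap('wrist','w8');snap('side','s8')
b=cv2.imread('pics/s8.png');c=cv2.imread('pics/w8.png')
f=lambda im,x,y,w,h,s:cv2.resize(im[y:y+h,x:x+w],None,fx=s,fy=s,interpolation=cv2.INTER_CUBIC)
cv2.imwrite('pics/c8.png',np.hstack([f(b,205,120,80,120,5),f(c,190,130,130,200,3)]))
E
```

```text
t: 10.37
tcp_pos: [515.6, -66.9, 114.3]
orientation: [0.001, -0.231, 0.973, 0.0]
contact_force: [0.3, -0.4, -2.0]
gripper_width: 0.314
t10.37 tcp [515.6 -66.9 114.3] xang -153.2 z [ 0.0013  0.0012 -1.    ] F [ 0.3 -0.4 -2. ] T [-0.05 -0.02  0.05] g 0.314
t: 10.45
tcp_pos: [515.6, -66.9, 114.1]
orientation: [0.001, -0.232, 0.973, 0.0]
contact_force: [-0.1, 0.1, -0.5]
gripper_width: 0.31
t10.45 tcp [515.6 -66.9 114.1] xang -153.2 z [ 0.0015  0.0011 -1.    ] F [-0.1  0.1 -0.5] T [-0.01  0.02  0.04] g 0.310
```

View pics/c8.png

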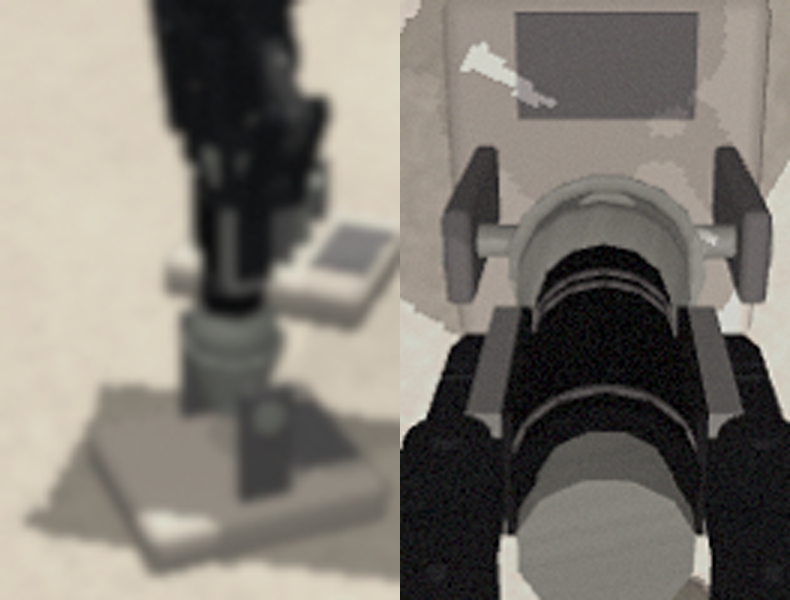

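The handle is in the cup, with the collar just above the rim. Pressing in small steps.

```bash
python3 -m inch '[0,0,0,0,0,-1,0,0,0,0,0,0,-1,0]'; python3 st.py;python3 -m inch '[0,0,0,0,0,-1,0]'; python3 st.py
```

```text
t: 10.72
tcp_pos: [515.9, -66.9, 112.7]
orientation: [0.001, -0.231, 0.973, 0.0]
contact_force: [-3.4, 1.3, 9.2]
gripper_width: 0.316
t10.72 tcp [515.9 -66.9 112.7] xang -153.2 z [ 0.0017  0.0014 -1.    ] F [-3.4  1.3  9.2] T [ 0.2   0.68 -0.01] g 0.316
t: 10.8
tcp_pos: [516.0, -66.8, 112.2]
orientation: [0.001, -0.231, 0.973, 0.001]
contact_force: [-4.1, 1.4, 14.6]
gripper_width: 0.316
t10.80 tcp [516.  -66.8 112.2] xang -153.2 z [ 0.0014  0.0015 -1.    ] F [-4.1  1.4 14.6] T [ 0.18  0.87 -0.02] g 0.316
```

```bash
python3 -m inch '[0,0,0,-1.2,0.4,0,0,0,0,0,0,0,0,0]'; python3 st.py;python3 -m inch '[0,0,0,-0.2,0,-1,0,0,0,0,0,0,-1,0]'; python3 st.py
```

```text
t: 10.97
tcp_pos: [514.9, -66.5, 112.3]
orientation: [0.001, -0.231, 0.973, 0.0]
contact_force: [0.0, 0.5, -0.2]
gripper_width: 0.314
t10.97 tcp [514.9 -66.5 112.3] xang -153.2 z [ 0.0018  0.0013 -1.    ] F [ 0.   0.5 -0.2] T [ 0.19  0.15 -0.04] g 0.314
t: 11.13
tcp_pos: [515.1, -66.5, 110.7]
orientation: [0.001, -0.231, 0.973, 0.0]
contact_force: [-2.5, 1.9, 6.1]
gripper_width: 0.312
t11.13 tcp [515.1 -66.5 110.7] xang -153.2 z [ 0.0025  0.0014 -1.    ] F [-2.5  1.9  6.1] T [ 0.19  0.47 -0.03] g 0.312
```

```bash
python3 -m inch '[0,0.1,0,-1,0.5,0,0,0,0,0,0,0,0,0]'; python3 st.py;python3 -m inch '[0,0,0,-0.2,0,-1,0,0,0,0,-0.2,0,-1,0]'; python3 st.py
```

```text
t: 11.3
tcp_pos: [514.6, -66.2, 110.6]
orientation: [0.001, -0.231, 0.973, 0.0]
contact_force: [-1.5, 1.0, 3.3]
gripper_width: 0.313
t11.30 tcp [514.6 -66.2 110.6] xang -153.2 z [ 0.0019  0.001  -1.    ] F [-1.5  1.   3.3] T [0.23 0.28 0.07] g 0.313
t: 11.47
tcp_pos: [514.9, -66.4, 109.6]
orientation: [0.001, -0.231, 0.973, 0.0]
contact_force: [-3.2, 0.0, 17.2]
gripper_width: 0.311
t11.47 tcp [514.9 -66.4 109.6] xang -153.2 z [ 2.9e-03  8.0e-04 -1.0e+00] F [-3.2  0.  17.2] T [0.16 0.82 0.  ] g 0.311
```

```bash
python3 -m inch '[0,0.15,0,-1,0.2,0,0,0,0,0,0,0,0,0]'; python3 st.py;python3 -m inch '[0,0,0,-0.2,0,-1,0,0,0,0,-0.1,0,-0.7,0]'; python3 st.py
```

```text
t: 11.63
tcp_pos: [514.5, -66.5, 109.9]
orientation: [0.001, -0.231, 0.973, -0.0]
contact_force: [-0.3, 0.3, 0.2]
gripper_width: 0.309
t11.63 tcp [514.5 -66.5 109.9] xang -153.2 z [ 1.7e-03  3.0e-04 -1.0e+00] F [-0.3  0.3  0.2] T [0.09 0.08 0.03] g 0.309
t: 11.8
tcp_pos: [514.9, -66.4, 109.5]
orientation: [0.001, -0.231, 0.973, -0.0]
contact_force: [-4.3, 0.7, 15.0]
gripper_width: 0.311
t11.80 tcp [514.9 -66.4 109.5] xang -153.3 z [ 2.7e-03  5.0e-04 -1.0e+00] F [-4.3  0.7 15. ] T [ 0.16  0.82 -0.06] g 0.311
```

Force now rises steeply over about 0.4 mm, and total travel since first contact is about 8.4 mm. That's consistent with home. Checking the pictures.

```bash
python3 - <<'E'
from h import *
snap('wrist','w9');snap('side','s9')
b=cv2.imread('pics/s9.png');c=cv2.imread('pics/w9.png')
f=lambda im,x,y,w,h,s:cv2.resize(im[y:y+h,x:x+w],None,fx=s,fy=s,interpolation=cv2.INTER_CUBIC)
cv2.imwrite('pics/c9.png',np.hstack([f(b,230,160,40,60,10),f(c,220,170,80,120,5)]))
z=[-66.5]
for P in (57,60,63): print(P,proj('side',[[514.5,-66.5,P+17],[514.5,-66.5,109.5-59.4+36],[514.5,-66.5,P]]).round(1))
E
python3 st.py
```

```text
57 [[250.8 189.4]
 [250.9 184.5]
 [250.8 196.2]]
60 [[250.8 188.2]
 [250.9 184.5]
 [250.8 195. ]]
63 [[250.9 187. ]
 [250.9 184.5]
 [250.8 193.8]]
t11.90 tcp [514.8 -66.4 109.5] xang -153.2 z [ 2.7e-03  4.0e-04 -1.0e+00] F [-3.7  0.7 13.3] T [0.13 0.69 0.  ] g 0.316
```

View pics/c9.png

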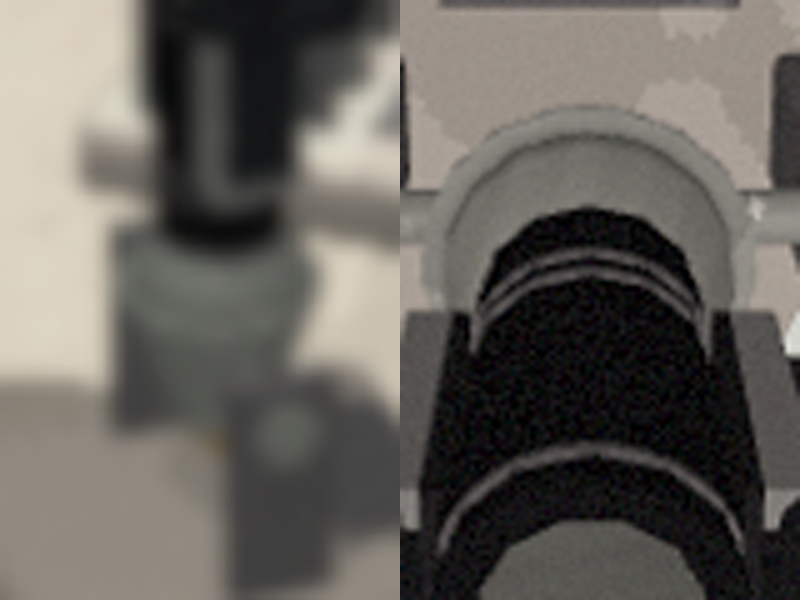

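The brass pin now shows below the cup's foot at (215,440) and the collar sits concentric with the rim. One more press and hold of about 17 N.

```bash
python3 -m inch '[0,0.05,0,-0.4,0,-0.8,0,0,0,0,-0.4,0,-0.8,0]'; python3 st.py;python3 -m inch '[0,0.05,0,-0.4,0,-0.8,0,0,0,0,-0.4,0,-0.8,0]'; python3 st.py
```

```text
t: 12.07
tcp_pos: [514.7, -66.5, 109.6]
orientation: [0.002, -0.231, 0.973, -0.0]
contact_force: [-2.4, 0.0, 12.3]
gripper_width: 0.316
t12.07 tcp [514.7 -66.5 109.6] xang -153.3 z [ 3.2e-03  4.0e-04 -1.0e+00] F [-2.4  0.  12.3] T [0.06 0.5  0.02] g 0.316
t: 12.23
tcp_pos: [514.7, -66.5, 109.5]
orientation: [0.002, -0.231, 0.973, -0.0]
contact_force: [-2.1, 0.2, 12.6]
gripper_width: 0.308
t12.23 tcp [514.7 -66.5 109.5] xang -153.3 z [ 4.e-03  3.e-04 -1.e+00] F [-2.1  0.2 12.6] T [ 0.12  0.57 -0.  ] g 0.308
```

```bash
python3 -m inch '[0,0.1,0,-0.4,0,-1.1,0,0,0.05,0,-0.4,0,-1.1,0]'; python3 st.py;python3 -m inch '[0,0.1,0,-0.4,0,-1.1,0,0,0.05,0,-0.4,0,-1.1,0]'; python3 st.py
```

```text
t: 12.4
tcp_pos: [514.8, -66.4, 109.5]
orientation: [0.002, -0.231, 0.973, -0.0]
contact_force: [-3.6, 0.4, 17.1]
gripper_width: 0.311
t12.40 tcp [514.8 -66.4 109.5] xang -153.3 z [ 3.2e-03  4.0e-04 -1.0e+00] F [-3.6  0.4 17.1] T [0.17 0.8  0.  ] g 0.311
t: 12.57
tcp_pos: [514.8, -66.4, 109.5]
orientation: [0.001, -0.231, 0.973, -0.0]
contact_force: [-3.3, 0.1, 15.5]
gripper_width: 0.313
t12.57 tcp [514.8 -66.4 109.5] xang -153.3 z [ 2.3e-03  3.0e-04 -1.0e+00] F [-3.3  0.1 15.5] T [ 0.2   0.8  -0.05] g 0.313
```

Seated firmly: no further travel at 17 N. Now tipping away from the robot about the charger's y axis, moving the TCP on an arc about 47 mm above the pivot.

```bash
python3 -m inch '[-0.45,0.9,0,0.7,0.35,-0.4,0,-0.45,0.9,0,0.7,0.35,-0.4,0]'; python3 st.py;python3 -m inch '[-0.45,0.9,0,0.7,0.35,-0.4,0,-0.45,0.9,0,0.7,0.35,-0.4,0]'; python3 st.py
```

```text
t: 12.73
tcp_pos: [515.9, -65.8, 109.6]
orientation: [-0.016, -0.231, 0.973, -0.004]
contact_force: [-0.4, 1.2, 4.6]
gripper_width: 0.313
t12.73 tcp [515.9 -65.8 109.6] xang -153.3 z [-0.0294 -0.0155 -0.9994] F [-0.4  1.2  4.6] T [ 0.3   0.11 -0.02] g 0.313
t: 12.9
tcp_pos: [517.6, -65.0, 109.4]
orientation: [-0.034, -0.23, 0.972, -0.008]
contact_force: [-2.1, 0.7, 9.1]
gripper_width: 0.31
t12.90 tcp [517.6 -65.  109.4] xang -153.3 z [-0.0627 -0.0322 -0.9975] F [-2.1  0.7  9.1] T [0.19 0.5  0.09] g 0.310
```

```bash
python3 -m inch '[-0.45,0.9,0,0.8,0.4,-0.4,0,-0.45,0.9,0,0.8,0.4,-0.4,0]'; python3 st.py;python3 -m inch '[-0.2,0.4,0,0.4,0.2,-0.3,0,0,0,0,0,0,-0.3,0]'; python3 st.py
python3 - <<'E'
from h import *
snap('side','s10');b=cv2.imread('pics/s10.png')
cv2.imwrite('pics/c10.png',cv2.resize(b[110:230,200:300],None,fx=5,fy=5,interpolation=cv2.INTER_CUBIC))
E
```

```text
t: 13.07
tcp_pos: [519.3, -64.2, 109.3]
orientation: [-0.053, -0.23, 0.972, -0.013]
contact_force: [-1.3, -0.1, 8.2]
gripper_width: 0.313
t13.07 tcp [519.3 -64.2 109.3] xang -153.3 z [-0.0972 -0.0496 -0.994 ] F [-1.3 -0.1  8.2] T [ 0.05  0.59 -0.  ] g 0.313
t: 13.23
tcp_pos: [519.9, -63.8, 109.2]
orientation: [-0.059, -0.231, 0.971, -0.014]
contact_force: [-3.0, -0.2, 11.4]
gripper_width: 0.316
t13.23 tcp [519.9 -63.8 109.2] xang -153.3 z [-0.1078 -0.055  -0.9927] F [-3.  -0.2 11.4] T [-0.13  0.66  0.01] g 0.316
```

View pics/c10.png

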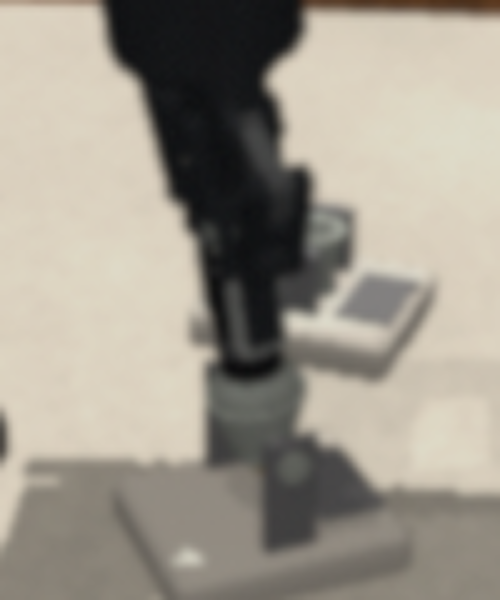

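The tool and cup are tipped away by about 0.12 rad, and force is fine. Now back past upright.

```bash
python3 -m inch '[0.45,-0.9,0,-0.75,-0.37,-0.4,0,0.45,-0.9,0,-0.75,-0.37,-0.4,0,0.45,-0.9,0,-0.75,-0.37,-0.4,0]'; python3 st.py;python3 -m inch '[0.45,-0.9,0,-0.75,-0.37,-0.4,0,0.45,-0.9,0,-0.75,-0.37,-0.4,0,0.45,-0.9,0,-0.75,-0.37,-0.4,0]'; python3 st.py
```

```text
t: 13.53
tcp_pos: [517.9, -64.9, 109.4]
orientation: [-0.035, -0.232, 0.972, -0.009]
contact_force: [-2.9, -0.7, 11.8]
gripper_width: 0.316
t13.53 tcp [517.9 -64.9 109.4] xang -153.2 z [-0.0631 -0.0328 -0.9975] F [-2.9 -0.7 11.8] T [-0.05  0.83 -0.1 ] g 0.316
t: 13.78
tcp_pos: [515.6, -66.0, 109.5]
orientation: [-0.009, -0.232, 0.973, -0.003]
contact_force: [-2.8, -0.2, 10.2]
gripper_width: 0.314
t13.78 tcp [515.6 -66.  109.5] xang -153.1 z [-0.016  -0.0092 -0.9998] F [-2.8 -0.2 10.2] T [ 0.06  0.71 -0.07] g 0.314
```

```bash
python3 -m inch '[0.45,-0.9,0,-0.75,-0.37,-0.3,0,0.45,-0.9,0,-0.75,-0.37,-0.3,0,0.45,-0.9,0,-0.75,-0.37,-0.3,0]'; python3 st.py;python3 -m inch '[0.45,-0.9,0,-0.75,-0.37,-0.3,0,0.45,-0.9,0,-0.75,-0.37,-0.3,0,0.45,-0.9,0,-0.75,-0.37,-0.4,0]'; python3 st.py
```

```text
t: 14.03
tcp_pos: [513.4, -67.1, 109.5]
orientation: [0.017, -0.232, 0.972, 0.004]
contact_force: [-1.7, 0.6, 8.8]
gripper_width: 0.315
t14.03 tcp [513.4 -67.1 109.5] xang -153.1 z [ 0.0315  0.0148 -0.9994] F [-1.7  0.6  8.8] T [ 0.12  0.59 -0.07] g 0.315
t: 14.28
tcp_pos: [511.3, -68.2, 109.4]
orientation: [0.043, -0.232, 0.972, 0.01]
contact_force: [-3.2, 0.4, 11.3]
gripper_width: 0.312
t14.28 tcp [511.3 -68.2 109.4] xang -153.1 z [ 0.0793  0.039  -0.9961] F [-3.2  0.4 11.3] T [ 0.08  0.58 -0.05] g 0.312
```

```bash
python3 -m inch '[0.45,-0.9,0,-0.75,-0.37,-0.4,0,0.45,-0.9,0,-0.75,-0.37,-0.4,0]'; python3 st.py
```

```text
t: 14.45
tcp_pos: [509.9, -68.9, 109.3]
orientation: [0.061, -0.232, 0.971, 0.014]
contact_force: [-3.5, -0.6, 9.9]
gripper_width: 0.315
t14.45 tcp [509.9 -68.9 109.3] xang -153.1 z [ 0.1111  0.0552 -0.9923] F [-3.5 -0.6  9.9] T [ 0.03  0.67 -0.06] g 0.315
```

```bash
python3 -m inch '[0,0,0,0,0,-0.3,0]'
python3 - <<'E'
from h import *
snap('side','s11');b=cv2.imread('pics/s11.png')
cv2.imwrite('pics/c11.png',cv2.resize(b[110:230,200:300],None,fx=5,fy=5,interpolation=cv2.INTER_CUBIC))
E
```

```text
t: 14.53
tcp_pos: [509.6, -69.0, 109.3]
orientation: [0.061, -0.232, 0.971, 0.014]
contact_force: [-1.7, 0.7, 9.2]
gripper_width: 0.315
```

View pics/c11.png

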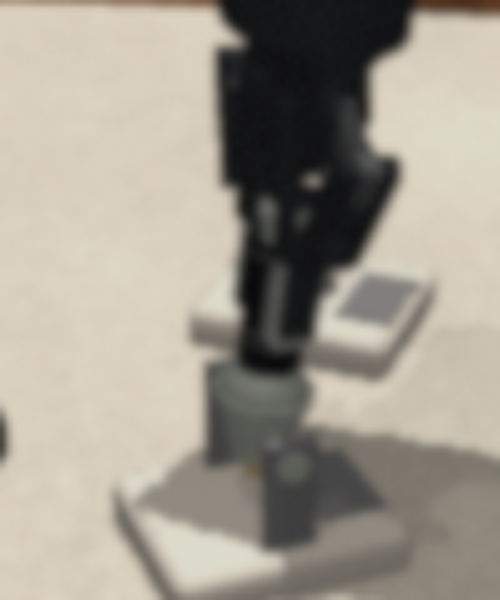

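```bash
python3 -m inch '[-0.45,0.9,0,0.75,0.37,-0.3,0,-0.45,0.9,0,0.75,0.37,-0.3,0,-0.45,0.9,0,0.75,0.37,-0.3,0]'; python3 st.py;python3 -m inch '[-0.45,0.9,0,0.75,0.37,-0.3,0,-0.45,0.9,0,0.75,0.37,-0.3,0,-0.45,0.9,0,0.75,0.37,-0.3,0]'; python3 st.py
```

```text
t: 14.83
tcp_pos: [512.0, -67.9, 109.5]
orientation: [0.034, -0.231, 0.972, 0.008]
contact_force: [-3.3, 0.8, 10.3]
gripper_width: 0.312
t14.83 tcp [512.  -67.9 109.5] xang -153.2 z [ 0.0621  0.0315 -0.9976] F [-3.3  0.8 10.3] T [0.21 0.48 0.06] g 0.312
t: 15.08
tcp_pos: [514.4, -66.7, 109.6]
orientation: [0.006, -0.232, 0.973, 0.002]
contact_force: [-2.6, -0.1, 9.8]
gripper_width: 0.31
t15.08 tcp [514.4 -66.7 109.6] xang -153.2 z [ 0.0108  0.0061 -0.9999] F [-2.6 -0.1  9.8] T [ 0.01  0.6  -0.06] g 0.310
```

The cup tipped the other way with the handle still seated. Now finish upright, with a short confirming press, then unload.

```bash
python3 -m inch '[-0.3,0.6,0,0.4,0.2,-0.5,0,0,0,0,-0.2,0,-1,0,0,0,0,-0.2,0,-1,0]'; python3 st.py;python3 -m inch '[0,0,0,0,0,0,0,0,0,0,0,0,0,0,0,0,0,0,0,0,0]'; python3 st.py
```

```text
t: 15.33
tcp_pos: [515.4, -66.2, 109.4]
orientation: [-0.002, -0.232, 0.973, -0.0]
contact_force: [-6.0, -0.4, 22.2]
gripper_width: 0.318
t15.33 tcp [515.4 -66.2 109.4] xang -153.1 z [-0.0031 -0.0011 -1.    ] F [-6.  -0.4 22.2] T [-0.1   1.23 -0.05] g 0.318
t: 15.58
tcp_pos: [515.0, -66.3, 109.6]
orientation: [-0.003, -0.233, 0.973, -0.0]
contact_force: [-1.5, -0.2, 6.9]
gripper_width: 0.309
t15.58 tcp [515.  -66.3 109.6] xang -153.1 z [-0.0057 -0.0022 -1.    ] F [-1.5 -0.2  6.9] T [-0.05  0.38 -0.05] g 0.309
```

```bash
python3 -m inch '[0,0,0,-0.2,0,0.2,0,0,0,0,0,0,0,45,0,0,0,0,0,0,70,0,0,0,0,0,0,80,0,0,0,0,0,0,80,0,0,0,0,0,0,80,0,0,0,0,0,0,80]'; python3 st.py
python3 - <<'E'
from h import *
snap('side','s12');b=cv2.imread('pics/s12.png');c=snap('wrist','w12')[:,:,::-1]
f=lambda im,x,y,w,h,s:cv2.resize(im[y:y+h,x:x+w],None,fx=s,fy=s,interpolation=cv2.INTER_CUBIC)
cv2.imwrite('pics/c12.png',np.hstack([f(b,210,120,75,96,4),f(c,0,0,512,384,1)]))
E
```

```text
t: 16.17
tcp_pos: [514.4, -65.8, 107.7]
orientation: [-0.004, -0.233, 0.972, 0.0]
contact_force: [0.2, -0.1, 0.3]
gripper_width: 0.803
t16.17 tcp [514.4 -65.8 107.7] xang -153.1 z [-0.0084 -0.0017 -1.    ] F [ 0.2 -0.1  0.3] T [0.02 0.03 0.  ] g 0.803
```

View pics/c12.png

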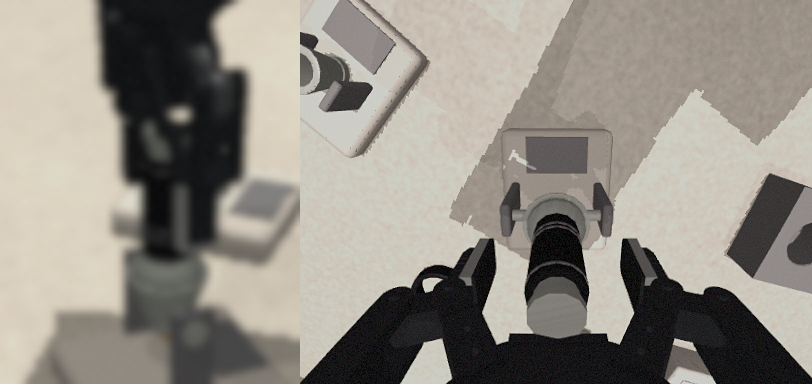

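Released; the handle stands free between the open fingers. Retreating straight up.

```bash
python3 -m inch '[0,0,0,0,0,5,80,0,0,0,0,0,10,80,0,0,0,0,0,15,80,0,0,0,0,0,20,80,0,0,0,0,0,20,80,0,0,0,0,0,20,80,0,0,0,0,0,20,80,0,0,0,0,0,15,80,0,0,0,0,0,0,80]'; python3 st.py;python3 -m inch '[0,0,0,-15,20,10,80,0,0,0,-25,30,10,80,0,0,0,-25,30,0,80,0,0,0,-25,30,0,80,0,0,0,-20,30,0,80,0,0,0,0,30,0,80,0,0,0,0,0,0,80,0,0,0,0,0,0,80]'
python3 st.py
python3 - <<'E'
from h import *
np.set_printoptions(precision=1,suppress=True)
b=snap('side','s13')[:,:,::-1];c=snap('wrist','w13')[:,:,::-1];d=snap('top','t13')[:,:,::-1]
for cc in('side','top','wrist'):
  for t in ['handle','handle_grip','drop_bottle','lens_ring','swab_box']:
    print(cc,t,[(np.array(r['location']),round(r['confidence'],2)) for r in arm.spot_point(t,cc)])
f=lambda im,x,y,w,h,s:cv2.resize(im[y:y+h,x:x+w],None,fx=s,fy=s,interpolation=cv2.INTER_CUBIC)
cv2.imwrite('pics/c13.png',np.hstack([f(b,210,120,72,96,4),f(c,0,0,512,384,1)]))
E
```

```text
t: 17.02
tcp_pos: [513.0, -65.7, 243.9]
orientation: [-0.004, -0.233, 0.973, 0.0]
contact_force: [0.1, -0.7, 0.0]
gripper_width: 0.803
t17.02 tcp [513.  -65.7 243.9] xang -153.1 z [-0.0078 -0.0017 -1.    ] F [ 0.1 -0.7  0. ] T [ 0.02  0.03 -0.05] g 0.803
t: 17.68
tcp_pos: [397.0, 108.4, 266.9]
orientation: [-0.001, -0.231, 0.973, -0.001]
contact_force: [-0.2, -0.4, -0.8]
gripper_width: 0.801
t17.68 tcp [397.  108.4 266.9] xang -153.3 z [-6.0e-04 -1.9e-03 -1.0e+00] F [-0.2 -0.4 -0.8] T [ 0.01 -0.01  0.06] g 0.801
side handle [(array([513.4, -63.9,  51.2]), 0.89), (array([341.4, 151. ,   2.6]), 0.8)]
side handle_grip [(array([346.7, 151.1,  75.4]), 0.91), (array([514.7, -66.3, 122.3]), 0.61)]
side drop_bottle [(array([659.5,  35.7,  -0.5]), 0.7), (array([513.6, -66.1, 123.4]), 0.46)]
side lens_ring [(array([ 664.3, -124.9,    1.5]), 0.85)]
side swab_box [(array([648.9, 177.1,  -4.8]), 0.89)]
top handle [(array([514.9, -64.9,  50.9]), 0.73), (array([448.6, 146.3,   1.4]), 0.63), (array([513.5, -66.8,   2.8]), 0.45)]
top handle_grip [(array([516.3, -67.7, 122.4]), 0.81)]
top drop_bottle [(array([662.6,  32.6,   3.6]), 0.47)]
top lens_ring [(array([ 665.7, -129.3,   -2.2]), 0.54)]
top swab_box [(array([650.6, 177.3,   4.7]), 0.58), (array([ 663.7, -127.1,    1.4]), 0.3)]
wrist handle [(array([342.9, 147.4,  -4.3]), 0.96), (array([515.1, -64.7,  49.2]), 0.64)]
wrist handle_grip [(array([342. , 148.4,  76.7]), 0.57), (array([518. , -68.1, 123.3]), 0.55)]
wrist drop_bottle [(array([661.2,  38.3,   1.5]), 0.48)]
wrist lens_ring [(array([ 665.6, -125.9,   -3.3]), 0.75)]
wrist swab_box [(array([654.5, 179.1,  -2.3]), 0.62)]
```

View pics/c13.png

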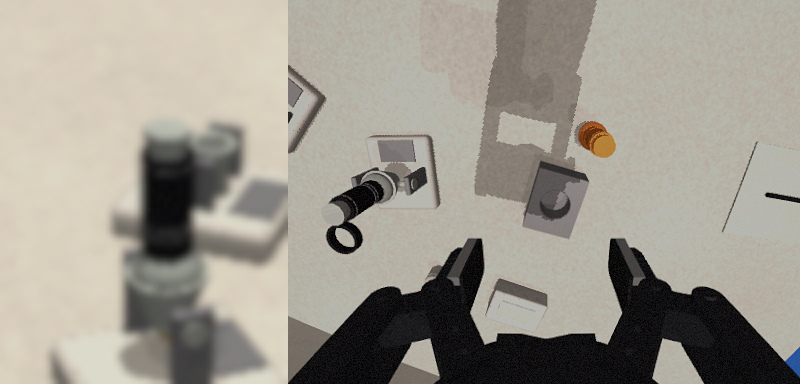

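View pics/t13.png

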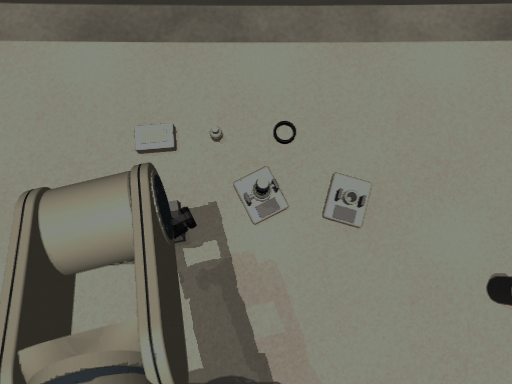

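The handle stands upright and seated (side crop about (167,230), top view (262,186)), the bystanders haven't moved, and the robot is clear. Handing in.

```bash
python3 -m inch '[0,0,0,0,0,0,80,0,0,0,0,0,0,80]'; python3 -c "
from workcell import arm
print(arm.close_job())"
```

```text
t: 18.75
tcp_pos: [398.0, 107.6, 267.0]
orientation: [-0.0, -0.23, 0.973, -0.001]
contact_force: [-0.2, -0.6, 0.2]
gripper_width: 0.8
the job is handed in; nothing more can be done
None
```

The handle is standing upright, seated and released in the wider-cup charger, and I handed the job in at about 19 s of the 61 s allowed. No verdict was reported.

- **Seating:** I lifted the handle out of the rack and lowered it into the cup. It went down about 8.4 mm from first contact to a firm stop. At 17 N on the wrist sensor it moved no further, and the brass pin showed below the cup's foot.
- **Rocking:** Still holding it, I tipped it about 0.12 rad (7°) away from the robot, then about 0.12 rad towards it, then back to upright. The side pictures show the handle still in the cup both ways. I read the tilt from the tool pose and pictures, not from the cup joint itself.
- **Peak force:** A last confirming press before release reached 22 N vertical with 6 N sideways on the wrist sensor. Adding the handle's weight, I put the load on the cup at about 25 N. That is at the 25 N "too hard" mark and under the 30 N limit.
- **Last checks:** All three views put the tail end at about (514, -65, 50) mm, within about 4 mm of the charger's axis, with the handle upright. The bottle, ring and carton read within about 6 mm of where they started, which is close to the measuring error.
- **Disagreement:** My camera estimates of the pivot height did not agree (55 mm and 73 mm). The contact heights point to about 62 mm, and I used that for the rocking.

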